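Click the analyser cartridge into its dock

TASK

Pick up the tall cartridge with the square head (the one with a narrow waist near its foot) and push it straight down into the analyser's dock, past the sprung side ball, until it clicks held and stands fully home; then let go. Set it in by hand rather than dropping it, and leave the short cartridge and the round cartridge standing where they are.

Things in the scene. Friction and masses are not known exactly. Their poses are not given: they have to be found in the camera images.
- cartridge: The cartridge to load: white plastic, 130 mm tall, 0.12 kg, upright. Origin: centre of its underside, z up. Round foot widening from 22 mm across at the underside to 32 at height 13, to 15; round waist 24 mm across from 15 to 44; round 32 mm from 48 to 84; square head 32 x 32 mm, sides along x and y, from 84 to the flat top. Any turn fits. Pushing it home takes 4 N if well centred, up to 25 if not; let go too soon, it leans.
- dock_seat (a point): Centre of the floor of the dock's well, 10 mm above the bench; z up, x and y along its walls. Fixed grey block 78 mm square on a plate 140 x 140 x 10 mm. Slippery well 40 mm square up to 58 mm above this point, flared to 64 mm at the rim, 74 mm above it. A sprung steel ball, 24 mm across, 31 mm up in the +y wall, sticks in 13 mm; it meets the foot 38 mm up. Home: cartridge upright, underside on this floor.
- short_cartridge: Bystander: plain square cartridge of the same white plastic, 32 mm square, 70 mm tall, no waist, upright. Origin: centre of its underside. The three cartridges stand 0.1 m or more apart, centre to centre; an amber glass jar 54 mm in diameter, 75 mm tall, stands beyond them.
- round_cartridge: Bystander: round cartridge of the same white plastic, 36 mm in diameter, 130 mm tall, no waist, upright. Origin: centre of its underside.
Things that resemble listed ones, but are neither listed nor needed, are in the scene too. What is shaped like the cartridge but black or pink is not meant.

How it is judged:
At the end, for the whole second after the job is handed in: The cartridge is at rest upright (within about 10 degrees) in the dock's well, within 10 mm of its centre, its underside less than 4 mm above the well floor, so that the ball has sprung out into its waist; let go (horizontal distance between cartridge and dock_seat below 0.01 m and z of cartridge in the frame of dock_seat below 0.004 m and angle between cartridge's own z axis and vertical below 0.18 rad and linear speed of cartridge below 0.02 m/s); the robot touches nothing.
It fails at once if the cartridge is dropped or thrown (over 0.8 m/s while the fingers do not touch it, a fall of some 33 mm) (linear speed of cartridge above 0.8 m/s and not (contact force between the fingers and cartridge above 0.05 N)).
It fails at once if the short or the round cartridge is moved more than 30 mm or tipped more than 17 degrees (distance of any of short_cartridge, round_cartridge from where it was at the start of the episode above 0.03 m or angle between any of short_cartridge, round_cartridge's own z axis and vertical above 0.3 rad).
It also fails if it takes over 38 s, if anything falls off the work surface, if the arm or the gripper's body presses on something with over 40 N, if the wrist force passes 120 N, or if a joint passes its speed limit or range.

ROBOT

A 7-joint arm with a two-finger parallel gripper is mounted at the origin on the work surface. World frame = base frame: x ahead of the robot, y to its left, z up, the work surface at z = 0. Lengths are in m, angles in rad, forces in N, time in s.
With the tool pointing down it reaches from about 0.425 to 0.95 m from the base axis. Payload 4.7 kg.
Tool frame: the origin (TCP) lies between the finger pads; the fingertips stand 8 mm ahead of it and the grasp point (between the pads) lies 11 mm behind it (robot.finger_overhang is the distance from the TCP to the fingertips, in m); y points along the fingers, x is the direction in which the jaws open and shut, and the axes are right-handed (so a half turn about y gives the same grasp; the last joint's range is limited). The gripper opens to 87 mm and grips with 3 to 60 N. Pads are 19 mm wide; open, the fingers measure 117 mm over their backs; the gripper's body (75 mm by 190 mm) begins 51 mm behind the grasp point.
Start: joints at [1.319, 0.469, -0.049, 1.532, 0.024, 1.141, -0.082], TCP at [0.149, -0.658, 0.231] pointing down, gripper open.
Joint ranges: [-2.59, 2.59], [-0.33, 1.99], [-1.39, 1.29], [0.1, 2.45], [-1.04, 4.18], [0.21, 1.99], [-2.66, 2.66]. Speed limits (rad/s): [2.57, 2.57, 3.14, 3.14, 3.14, 3.14, 3.14].

INTERFACE

Orientations are given as a unit quaternion [w, x, y, z].
In Python, from bench import sensors, get_image, camera_model, ticket, robot gives the robot as it stands.
- The arm moves only by the tool send_rows, never from a script. Its argument "plan" is a list of rows, each an object with "offset": the shift along the tool's x, y, z in m, a list of three; "roll": the turn about the tool's y in degrees. A call has 1 to 5 rows; each row is the pose to reach, as a shift and turn from the pose commanded when the call began, along the tool's axes at that moment; what a row does not reach only later rows make up. A row lasts 1/10 s, in which the tool goes at most 50 mm and 8.59 degrees, less where a joint would pass 70% of its speed; a pose out of reach is approached as far as the arm can. A call with a gripper value outside its range is refused whole. "hand" is the finger opening in m, from 0 to 0.087, set as the call begins (left out, the last holds). The fingers move at their own pace and stop on an object; the grip force is fixed at half the most. Time passes only in rows, so rows that repeat a pose let the fingers close. It gives the time, the measured TCP pose, the force and the opening at its end, in the units of the state.
- sensors.state(): the state, without advancing time (a new reading comes with each control period).
- get_image(name): name is "scene" or "top" or "wrist"; returns the picture (384x512x3 uint8, red, green, blue); there is no depth.
- camera_model(name): a dict with "K" (3x3 intrinsics, pixels), "origin" and "orientation" of the camera in the world. Camera axes: x right, y down, z forward; pixel columns grow to the right and rows downward; lengths in m; the calibration is good to about 2 mm. A picture is of the moment at which its call begins: read the wrist's pose just before it. camera_model takes no time and is no camera call; for the wrist camera it gives the pose at the moment of the call.
- ticket.job_done(): hands the job in, once; it reports no verdict.
The state is a dict: "clock": time; "joint_pos": joint angles; "dq": joint speeds; "effort": joint torques, N m; "eef_pos": TCP position; "ee_rot": TCP orientation; "contact_force": force on the tool from outside, world axes, zero at the start; "ft_torque": the same for the moment, N m; "width": opening from 0.0 (shut) to 1.0 (fully open).
Only numpy, scipy, OpenCV 4.12 (cv2) and the standard library are available. Lean on these libraries where they do the work, as an engineer would, in place of code of your own. Each camera call takes 0.05 s, during which the arm holds its last target. There are 200 camera calls.

## Working session

There is one attempt and no reset: what is moved stays moved. The work goes in short steps, Python scripts to look and compute and a tool call to move; the robot and the scene stay as the last step left them, time stands still between calls to the robot, and variables do not carry over. Pictures are saved under pics/ and viewed, about 8 in all and at most 12, crops included, and the job is handed in when it is done.

Besides the shell and the picture viewer there is one more tool, called after "Request:" as a command line: name --argument value ..., lists and objects as JSON in quotes. send_rows: Moves the arm, as the interface text tells. Its arguments: {"type":"object","properties":{"plan":{"type":"array","items":{"type":"object","properties":{"offset":{"type":"array","items":{"type":"number"}},"roll":{"type":"number"}}}},"hand":{"type":"number"}},"required":["plan"]}

```bash
mkdir -p pics; ls; python3 - <<'E'
from bench import sensors,get_image,camera_model,ticket,robot
import cv2
s=sensors.state();print(s)
for n in("scene","top"):
    m=camera_model(n);print(n,m)
    cv2.imwrite(f"pics/{n}0.png",get_image(n)[:,:,::-1])
print(camera_model("wrist"))
E
```

```text
pics
{'clock': 0.0, 'joint_pos': array([ 1.31910598,  0.4694561 , -0.0485893 ,  1.5336814 ,  0.02409894,
        1.14099387, -0.08227577]), 'dq': array([-0.00010944,  0.00084504, -0.00049021,  0.00173276, -0.00045176,
        0.00167567,  0.00026115]), 'effort': array([ 6.93892362e-04, -5.07971370e+01, -8.06258270e-02, -2.36152446e+01,
       -6.14723191e-02,  3.76389571e-02,  1.48016511e-04]), 'eef_pos': array([ 0.14902228, -0.65775081,  0.22949482]), 'ee_rot': array([ 0.55290481, -0.55208368,  0.44185969, -0.44074924]), 'contact_force': array([-0.24335629,  0.72325378, -0.33265002]), 'ft_torque': array([ 0.00743871,  0.01491552, -0.01229597]), 'width': 1.0012706621516667}
scene {'K': array([[460.87885991,   0.        , 257.13089428],
       [  0.        , 460.87885991, 190.795212  ],
       [  0.        ,   0.        ,   1.        ]]), 'origin': array([ 0.87377472, -0.39205961,  0.88436105]), 'orientation': array([-0.25478681,  0.91550852,  0.29814934, -0.0896371 ])}
top {'K': array([[474.434821  ,   0.        , 258.43504774],
       [  0.        , 474.434821  , 184.69669715],
       [  0.        ,   0.        ,   1.        ]]), 'origin': array([0.49179532, 0.00793433, 0.97921649]), 'orientation': array([-0.04353948,  0.70608786, -0.7060444 ,  0.03233502])}
{'K': array([[277.91839036,   0.        , 258.92436636],
       [  0.        , 277.91839036, 192.98896234],
       [  0.        ,   0.        ,   1.        ]]), 'origin': array([ 0.22639902, -0.64094288,  0.38365322]), 'orientation': array([ 0.11281549,  0.77337655, -0.61703943, -0.09178088])}
```

View pics/scene0.png

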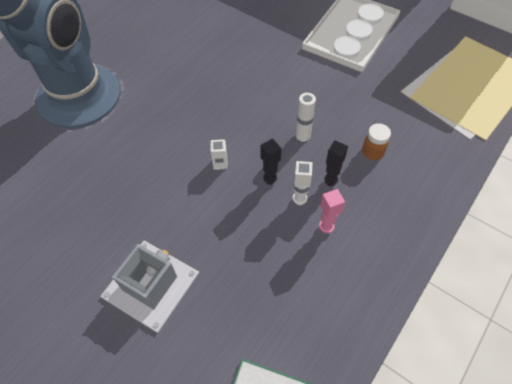

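View pics/top0.png

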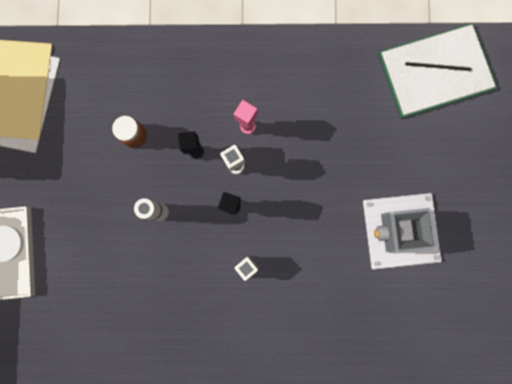

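The scene view shows the white waisted cartridge at about (302,180), with black and pink lookalikes around it. In the top view its head is at (232,156) and the dock at (402,231), with the ball housing on its left side at (380,233). Next I'll enlarge both for precise pixels.

```bash
python3 - <<'E'
import cv2,numpy as np
t=cv2.imread("pics/top0.png");s=cv2.imread("pics/scene0.png")
def c(im,u,v,w,h,k):
    return cv2.resize(im[v:v+h,u:u+w],None,fx=k,fy=k,interpolation=cv2.INTER_CUBIC)
# each 400x300
a=c(t,205,130,80,60,5)
b=c(t,352,185,100,75,4)
d=c(s,265,150,80,60,5)
e=c(s,95,235,120,90,10/3)
o=np.vstack([np.hstack([a,b]),np.hstack([d,cv2.resize(e,(400,300))])])
o=cv2.convertScaleAbs(o,alpha=1.3)
cv2.imwrite("pics/c1.png",o)
E
```

```text
(no output)
```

View pics/c1.png

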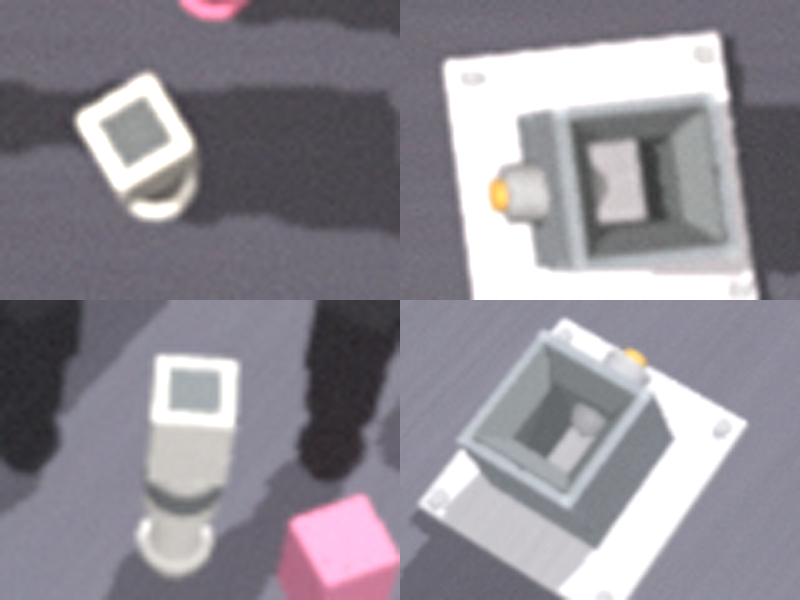

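The crops give clear corners for the head top, the rim and the plate. I'll fit pose from both views.

```bash
cat > h.py <<'E'
import numpy as np
from scipy.spatial.transform import Rotation as R
from scipy.optimize import least_squares
from bench import camera_model
def rot(q): return R.from_quat(np.roll(q,-1)).as_matrix()
def ray(m,uv,z):
    d=rot(m["orientation"])@np.linalg.inv(m["K"])@np.append(uv,1); o=np.array(m["origin"])
    return (o+d*(z-o[2])/d[2])[:2]
def square(P,side):  # 4 points in order -> centre, yaw mod 90, sides
    P=np.array(P); e=np.roll(P,-1,0)-P
    a=np.angle(np.mean(((e[:,0]+1j*e[:,1])/np.linalg.norm(e,axis=1))**4))/4
    return P.mean(0).round(4),np.degrees(a).round(1),np.linalg.norm(e,axis=1).round(4)
E
python3 - <<'E'
from h import *
import cv2
T=camera_model("top");S=camera_model("scene")
f=lambda L,k,ox,oy,u,v:[((x-ox+.5)/k-.5+u,(y-oy+.5)/k-.5+v) for x,y in L]
go=lambda n,m,L,z,s:print(n,*square([ray(m,p,z) for p in L],s))
go("head top",T,f([(150,72),(193,150),(122,193),(75,122)],5,0,0,205,130),.13,.032)
go("head scene",S,f([(155,355),(240,360),(235,428),(152,420)],5,0,300,265,150),.13,.032)
go("rim top",T,f([(562,108),(723,97),(736,262),(575,269)],4,400,0,352,185),.084,.078)
go("rim scene",S,f([(545,333),(652,388),(570,505),(460,440)],10/3,400,300,95,235),.084,.078)
im=cv2.imread("pics/top0.png");w=(im.min(2)>140).astype('u1');w[:,:355]=0;w[:185]=0;w[285:]=0
r=cv2.minAreaRect(cv2.findNonZero(w));print(r)
go("plate top",T,cv2.boxPoints(r),.01,.14)
for n,p,z in(("short",(246,268),.07),("round",(145,208),.13),("pink",(245,113),.13),("blk1",(189,142),.13),("blk2",(230,203),.13),("ball",(382,233),.04)):print(n,ray(T,p,z).round(3))
from bench import sensors
s=sensors.state();print(rot(s["ee_rot"]).round(3))
E
```

```text
head top [0.6349 0.0702] 32.0 [0.0328 0.0301 0.0313 0.0328]
head scene [0.6375 0.0696] 30.4 [0.0338 0.0326 0.0325 0.0311]
rim top [ 0.5019 -0.2684] 2.9 [0.0755 0.0768 0.0747 0.075 ]
rim scene [ 0.505  -0.2666] 6.9 [0.073  0.0769 0.0751 0.0747]
((401.40447998046875, 230.68771362304688), (70.51368713378906, 70.74736785888672), 83.2901611328125)
plate top [ 0.503  -0.2661] 5.8 [0.1442 0.1416 0.1419 0.1416]
short [0.431 0.046]
round [0.541 0.225]
pink [0.715 0.046]
blk1 [0.662 0.148]
blk2 [0.55  0.072]
ball [ 0.498 -0.22 ]
[[ 0.221 -0.     0.975]
 [-0.975  0.002  0.221]
 [-0.002 -1.    -0.   ]]
```

Request:
send_rows --plan '[{"offset":[-0.15,0,0.16]},{"offset":[-0.15,0,0.16]},{"offset":[-0.15,0,0.16]},{"offset":[-0.15,0,0.16]},{"offset":[-0.15,0,0.16]}]' --hand 0.087

```text
schema error: expected keys offset, roll
```

Request:
send_rows --plan '[{"offset":[-0.15,0,0.16]},{"offset":[-0.15,0,0.16]},{"offset":[-0.15,0,0.16]},{"offset":[-0.15,0,0.16]},{"offset":[-0.15,0,0.16]}]'

```text
schema error: expected keys offset, roll
```

Request:
send_rows --plan '[{"offset":[-0.15,0,0.16]},{"offset":[-0.15,0,0.16]},{"offset":[-0.15,0,0.16]},{"offset":[-0.15,0,0.16]},{"offset":[-0.15,0,0.16]}]'

```text
schema error: expected keys offset, roll
```

Request:
send_rows --plan '[{"offset":[-0.15,0,0.16],"roll":-18},{"offset":[-0.15,0,0.16],"roll":-18},{"offset":[-0.15,0,0.16],"roll":-18},{"offset":[-0.15,0,0.16],"roll":-18},{"offset":[-0.15,0,0.16],"roll":-18}]'

```text
clock: 0.6
eef_pos: [0.2755, -0.4717, 0.2304]
ee_rot: [0.617, -0.615, 0.347, -0.347]
contact_force: [0.6, -1.0, -0.4]
width: 1.002
```

Request:
send_rows --plan '[{"offset":[-0.093,0,0.198],"roll":0},{"offset":[-0.093,0,0.198],"roll":0},{"offset":[-0.093,0,0.198],"roll":0},{"offset":[-0.093,0,0.198],"roll":0},{"offset":[-0.093,0,0.198],"roll":0}]'

```text
clock: 1.1
eef_pos: [0.3973, -0.2903, 0.2306]
ee_rot: [0.617, -0.615, 0.347, -0.347]
contact_force: [-0.2, 0.1, -0.2]
width: 1.001
```

Request:
send_rows --plan '[{"offset":[-0.093,0,0.198],"roll":0},{"offset":[-0.093,0,0.198],"roll":0},{"offset":[-0.093,0,0.198],"roll":0},{"offset":[-0.093,0,0.198],"roll":0},{"offset":[-0.093,0,0.198],"roll":0}]'

```text
clock: 1.6
eef_pos: [0.5193, -0.1086, 0.2306]
ee_rot: [0.617, -0.615, 0.347, -0.347]
contact_force: [-0.5, -0.0, -0.3]
width: 1.0
```

Request:
send_rows --plan '[{"offset":[-0.093,0,0.198],"roll":0},{"offset":[-0.093,0,0.198],"roll":0},{"offset":[-0.093,0,0.198],"roll":0},{"offset":[-0.093,0,0.198],"roll":0},{"offset":[-0.093,0,0.198],"roll":0}]'

```text
clock: 2.1
eef_pos: [0.6408, 0.073, 0.23]
ee_rot: [0.617, -0.615, 0.348, -0.347]
contact_force: [-0.5, 0.2, -0.8]
width: 1.003
```

Request:
send_rows --plan '[{"offset":[0,0,0],"roll":0},{"offset":[0,0,0],"roll":0}]' --hand 0.06

```text
clock: 2.3
eef_pos: [0.6392, 0.0655, 0.2298]
ee_rot: [-0.614, 0.615, -0.35, 0.349]
contact_force: [-0.4, -0.7, 0.1]
width: 0.894
```

```bash
python3 - <<'E'
from h import *
from bench import sensors,get_image
import cv2
s=sensors.state();m=camera_model("wrist");im=get_image("wrist")
print(s["clock"],s["eef_pos"],rot(s["ee_rot"]).round(3).tolist(),s["joint_pos"].round(2),s["contact_force"],s["width"]);print(m)
im=im[:,:,::-1].copy();cv2.imwrite("pics/w1raw.png",im)
def proj(p):
    q=m["K"]@rot(m["orientation"]).T@(np.array(p)-m["origin"]);return q[:2]/q[2]
for a in range(4):
    t=np.radians(31+45+90*a);c=proj([.636+.0226*np.cos(t),.070+.0226*np.sin(t),.13]);print(c.round(1))
cv2.imwrite("pics/w1.png",cv2.resize(im,(800,600),interpolation=cv2.INTER_CUBIC))
E
```

```text
2.3 [0.63916965 0.06553895 0.2298299 ] [[0.511, -0.002, 0.86], [-0.86, -0.002, 0.511], [0.001, -1.0, -0.002]] [ 0.18  0.46 -0.49  1.59  0.24  1.15 -1.4 ] [-0.43867558 -0.74078089  0.10586631] 0.8944131929100252
{'K': array([[277.91839036,   0.        , 258.92436636],
       [  0.        , 277.91839036, 192.98896234],
       [  0.        ,   0.        ,   1.        ]]), 'origin': array([0.70760321, 0.10577996, 0.38368294]), 'orientation': array([ 0.12704533,  0.86001973, -0.48881811, -0.07268018])}
[235.8 179.9]
[236.7 211.8]
[269.6 211.7]
[269.8 179.8]
```

View pics/w1.png

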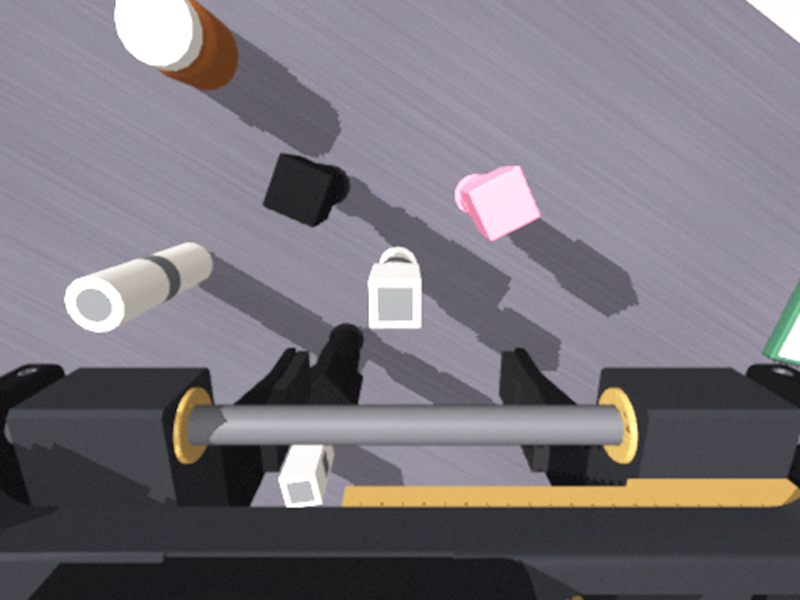

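The wrist view shows the head top as a square between columns 370–421 and rows 278–328 (viewer pixels), aligned with the jaws. That is within about 2 mm of my estimate. I'll settle for one row and recheck the TCP.

Request:
send_rows --plan '[{"offset":[0,0,0],"roll":0},{"offset":[0,0,0],"roll":0}]'

```text
clock: 2.55
eef_pos: [0.6394, 0.0649, 0.2308]
ee_rot: [-0.614, 0.615, -0.35, 0.35]
contact_force: [-0.0, 0.4, 0.5]
width: 0.719
```

```bash
python3 - <<'E'
from h import *
from bench import sensors
s=sensors.state();M=rot(s["ee_rot"]);print(s["clock"],s["eef_pos"],M.round(3).tolist(),s["width"])
m=camera_model("wrist");P=[ray(m,((x+.5)/1.5625-.5,(y+.5)/1.5625-.5),.13) for x,y in[(370,278),(421,278),(421,328),(369,328)]]
c,a,e=square(P,.032);print(c,a,e)
for q in (c,(.636,.070)):print("tool shift",(M.T@(np.array([*q,.096])-s["eef_pos"])).round(4))
E
```

```text
2.55 [0.63944345 0.06488329 0.23078465] [[0.509, 0.0, 0.861], [-0.861, -0.001, 0.509], [0.001, -1.0, -0.0]] 0.7189792179704315
[0.6379 0.0705] 30.2 [0.0307 0.032  0.0324 0.0321]
tool shift [-0.0058  0.1348  0.0016]
tool shift [-0.0063  0.1348 -0.0003]
```

Request:
send_rows --plan '[{"offset":[-0.006,0.03,0.001],"roll":0},{"offset":[-0.006,0.07,0.001],"roll":0},{"offset":[-0.006,0.08,0.001],"roll":0},{"offset":[-0.006,0.08,0.001],"roll":0}]'

```text
clock: 2.95
eef_pos: [0.6365, 0.0713, 0.1491]
ee_rot: [-0.614, 0.615, -0.351, 0.349]
contact_force: [-0.4, 0.4, -0.1]
width: 0.691
```

```bash
python3 - <<'E'
from h import *
from bench import sensors,get_image
import cv2
im=get_image("wrist")
s=sensors.state();M=rot(s["ee_rot"]);print(s["clock"],s["eef_pos"],s["width"])
for q in ((.637,.0703),):print("tool shift",(M.T@(np.array([*q,.096])-s["eef_pos"])).round(4))
cv2.imwrite("pics/w2.png",im[100:384,100:420,::-1].repeat(2,0).repeat(2,1))
E
```

```text
3.0 [0.63780704 0.07198605 0.15098745] 0.6926092666263866
tool shift [ 0.001   0.055  -0.0016]
```

View pics/w2.png

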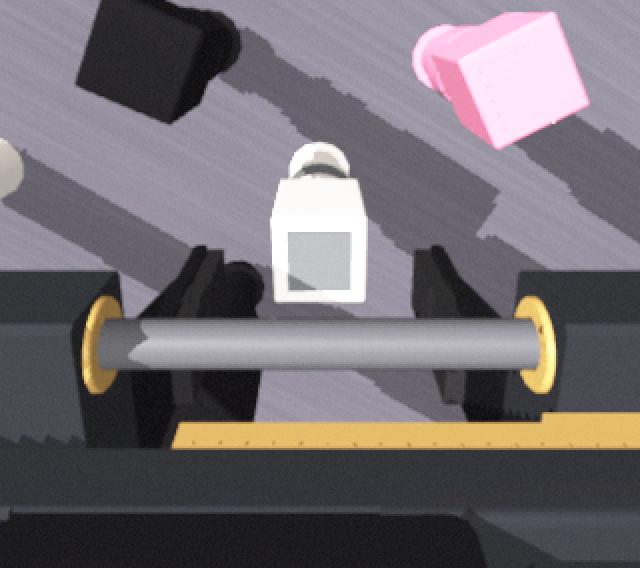

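The cartridge is centred between the fingers: head centre at column 320, finger midpoint at about 319. I'll descend and grip.

Request:
send_rows --plan '[{"offset":[0,0.03,-0.001],"roll":0},{"offset":[0,0.055,-0.001],"roll":0},{"offset":[0,0.055,-0.001],"roll":0},{"offset":[0,0.055,-0.001],"roll":0}]'

```text
clock: 3.4
eef_pos: [0.638, 0.0722, 0.0975]
ee_rot: [0.615, -0.614, 0.349, -0.35]
contact_force: [-0.2, 0.6, 0.2]
width: 0.689
```

Request:
send_rows --plan '[{"offset":[0,0,0],"roll":0},{"offset":[0,0,0],"roll":0},{"offset":[0,0,0],"roll":0},{"offset":[0,0,0],"roll":0},{"offset":[0,0,0],"roll":0}]' --hand 0.0

```text
clock: 3.9
eef_pos: [0.6369, 0.0722, 0.096]
ee_rot: [0.615, -0.615, 0.349, -0.35]
contact_force: [0.8, -0.2, 2.3]
width: 0.363
```

Request:
send_rows --plan '[{"offset":[0,0,0],"roll":0},{"offset":[0,0,0],"roll":0},{"offset":[0,0,0],"roll":0}]'

```text
clock: 4.2
eef_pos: [0.637, 0.0721, 0.096]
ee_rot: [0.615, -0.615, 0.349, -0.35]
contact_force: [-0.5, -0.2, 4.4]
width: 0.368
```

Request:
send_rows --plan '[{"offset":[0,-0.02,0],"roll":0},{"offset":[0,-0.05,0],"roll":0},{"offset":[0,-0.08,0],"roll":0},{"offset":[0,-0.11,0],"roll":0},{"offset":[0,-0.13,0],"roll":0}]'

```text
clock: 4.7
eef_pos: [0.637, 0.0722, 0.2271]
ee_rot: [0.615, -0.614, 0.349, -0.35]
contact_force: [0.7, -0.7, -2.0]
width: 0.364
```

Request:
send_rows --plan '[{"offset":[0,-0.01,0],"roll":0},{"offset":[0,-0.01,0],"roll":0}]'

```text
clock: 4.9
eef_pos: [0.6371, 0.0722, 0.2363]
ee_rot: [0.615, -0.614, 0.349, -0.35]
contact_force: [-0.2, 1.0, -0.9]
width: 0.369
```

```bash
python3 - <<'E'
from h import *
from bench import sensors
s=sensors.state();M=rot(s["ee_rot"]);print(s["clock"],s["eef_pos"],s["width"],s["contact_force"],M.round(3).tolist())
print("tool shift to dock",(M.T@(np.array([.503,-.267,.236])-s["eef_pos"])).round(4), "jaw deg",np.degrees(np.arctan2(M[1,0],M[0,0])))
E
```

```text
4.9 [0.63707525 0.07216881 0.23626067] 0.3694601444036617 [-0.21810067  0.96799973 -0.94006952] [[0.512, 0.002, 0.859], [-0.859, 0.0, 0.512], [0.001, -1.0, 0.001]]
tool shift to dock [ 0.2229  0.     -0.2887] jaw deg -59.23607433836789
```

Request:
send_rows --plan '[{"offset":[0.009,0,-0.012],"roll":0},{"offset":[0.027,0,-0.036],"roll":0},{"offset":[0.048,0,-0.062],"roll":0},{"offset":[0.069,0,-0.089],"roll":0},{"offset":[0.09,0,-0.116],"roll":0}]'

```text
clock: 5.4
eef_pos: [0.5808, -0.0672, 0.2335]
ee_rot: [-0.614, 0.615, -0.351, 0.349]
contact_force: [0.5, -0.7, -0.5]
width: 0.367
```

Request:
send_rows --plan '[{"offset":[0.021,0,-0.027],"roll":4},{"offset":[0.042,0,-0.054],"roll":10},{"offset":[0.063,0,-0.081],"roll":16},{"offset":[0.084,0,-0.108],"roll":22},{"offset":[0.102,0,-0.132],"roll":26}]'

```text
clock: 5.9
eef_pos: [0.5189, -0.2225, 0.2336]
ee_rot: [-0.518, 0.52, -0.481, 0.479]
contact_force: [-0.1, 0.2, -1.6]
width: 0.363
```

```bash
python3 - <<'E'
from h import *
from bench import sensors
s=sensors.state();M=rot(s["ee_rot"]);print(s["clock"],s["eef_pos"],s["width"],s["contact_force"],M.round(3).tolist())
print("tool shift to dock",(M.T@(np.array([.503,-.267,.236])-s["eef_pos"])).round(4), "jaw deg",np.degrees(np.arctan2(M[1,0],M[0,0])))
E
```

```text
5.9 [ 0.51890298 -0.22254172  0.23364122] 0.3626858409248947 [-0.14833317  0.1803935  -1.55581423] [[0.077, -0.004, 0.997], [-0.997, 0.0, 0.077], [-0.001, -1.0, -0.004]]
tool shift to dock [ 0.0431 -0.0023 -0.0193] jaw deg -85.57213717747253
```

Request:
send_rows --plan '[{"offset":[0.02,0,-0.009],"roll":0},{"offset":[0.037,0,-0.017],"roll":0},{"offset":[0.043,0,-0.019],"roll":0},{"offset":[0.043,0,-0.019],"roll":0},{"offset":[0.043,0,-0.019],"roll":0}]'

```text
clock: 6.4
eef_pos: [0.5064, -0.2632, 0.2349]
ee_rot: [0.521, -0.52, 0.479, -0.478]
contact_force: [0.5, 0.0, -0.5]
width: 0.365
```

```bash
python3 - <<'E'
from h import *
from bench import sensors,get_image
import cv2
w=get_image("wrist");s=sensors.state();print(s["clock"],s["eef_pos"],rot(s["ee_rot"]).round(3).tolist(),camera_model("wrist"))
sc=get_image("scene")
cv2.imwrite("pics/w3r.png",w[:,:,::-1]);cv2.imwrite("pics/s3r.png",sc[:,:,::-1])
a=cv2.resize(w[130:330,160:360,::-1],(400,400),interpolation=cv2.INTER_CUBIC)
b=cv2.resize(sc[220:340,85:205,::-1],(400,400),interpolation=cv2.INTER_CUBIC)
cv2.imwrite("pics/c3.png",np.hstack([a,b]))
E
```

```text
6.45 [ 0.50670401 -0.26278321  0.23516164] [[0.085, -0.0, 0.996], [-0.996, 0.001, 0.085], [-0.001, -1.0, -0.0]] {'K': array([[277.91839036,   0.        , 258.92436636],
       [  0.        , 277.91839036, 192.98896234],
       [  0.        ,   0.        ,   1.        ]]), 'origin': array([ 0.58570179, -0.25654426,  0.38916205]), 'orientation': array([ 0.10665461,  0.7290135 , -0.66882988, -0.0991499 ])}
```

View pics/c3.png

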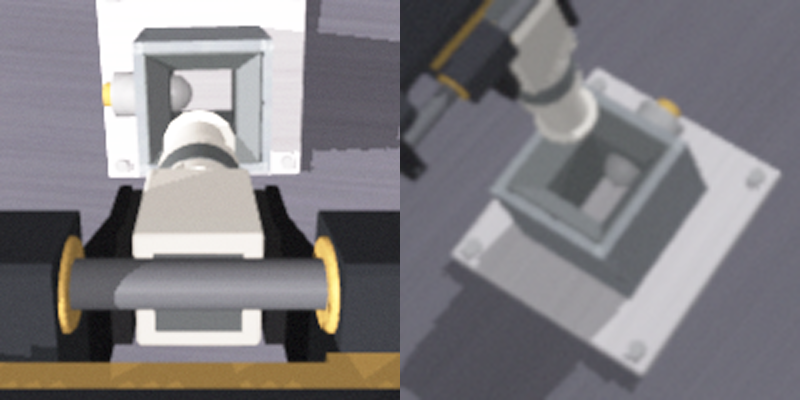

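The wrist crop shows the foot ring centred near (199.5,146.5) and the rim outline spanning (135–272, 43–173). The scene crop shows the foot at about (565,115) and rim corners I can measure. I'll compute the relative offset.

```bash
python3 - <<'E'
from h import *
from bench import sensors
W=camera_model("wrist");S=camera_model("scene");s=sensors.state();M=rot(s["ee_rot"])
fw=lambda p:((p[0]+.5)/2-.5+160,(p[1]+.5)/2-.5+130)
fs=lambda p:((p[0]-400+.5)/(10/3)-.5+85,(p[1]+.5)/(10/3)-.5+220)
print(s["eef_pos"])
rw=square([ray(W,fw(p),.084) for p in[(135,47),(273,41),(271,174),(137,172)]],.078)
rs=square([ray(S,fs(p),.084) for p in[(580,78),(688,140),(603,253),(493,187)]],.078)
cw=ray(W,fw((199.5,146.5)),.153);cs=ray(S,fs((565,115)),.153)
print("wrist rim",*rw,"foot",cw.round(4));print("scene rim",*rs,"foot",cs.round(4))
for r,c in((rw,cw),(rs,cs)):print("tool shift foot->dock",(M.T@np.append(r[0]-c,0)).round(4))
E
```

```text
[ 0.50683238 -0.26273438  0.23528407]
wrist rim [ 0.5039 -0.2662] 5.4 [0.0758 0.0782 0.0789 0.0736] foot [ 0.5057 -0.2635]
scene rim [ 0.5046 -0.2655] 5.7 [0.0761 0.0759 0.0755 0.0764] foot [ 0.5071 -0.2652]
tool shift foot->dock [ 0.0026 -0.     -0.002 ]
tool shift foot->dock [ 0.0001  0.     -0.0025]
```

Request:
send_rows --plan '[{"offset":[0.0025,0,-0.0025],"roll":0},{"offset":[0.0025,0.015,-0.0025],"roll":0},{"offset":[0.0025,0.03,-0.0025],"roll":0},{"offset":[0.0025,0.045,-0.0025],"roll":0},{"offset":[0.0025,0.045,-0.0025],"roll":0}]'

```text
clock: 7.0
eef_pos: [0.5028, -0.266, 0.1886]
ee_rot: [-0.52, 0.521, -0.48, 0.477]
contact_force: [-0.7, -0.2, -2.1]
width: 0.365
```

Request:
send_rows --plan '[{"offset":[0,0.008,0],"roll":0},{"offset":[0,0.016,0],"roll":0},{"offset":[0,0.024,0],"roll":0},{"offset":[0,0.032,0],"roll":0},{"offset":[0,0.038,0],"roll":0}]'

```text
clock: 7.5
eef_pos: [0.504, -0.2668, 0.1518]
ee_rot: [-0.52, 0.52, -0.479, 0.479]
contact_force: [0.4, -0.5, -1.4]
width: 0.359
```

```bash
python3 - <<'E'
from h import *
from bench import sensors,get_image
import cv2
w=get_image("wrist");s=sensors.state();print(s["clock"],s["eef_pos"],rot(s["ee_rot"]).round(3).tolist(),s["contact_force"],s["ft_torque"],s["width"])
sc=get_image("scene")
a=cv2.resize(w[130:330,160:360,::-1],(400,400),interpolation=cv2.INTER_CUBIC)
b=cv2.resize(sc[220:340,85:205,::-1],(400,400),interpolation=cv2.INTER_CUBIC)
cv2.imwrite("pics/c4.png",np.hstack([a,b]))
E
```

```text
7.55 [ 0.50343783 -0.26660804  0.15088134] [[0.083, -0.002, 0.997], [-0.997, 0.001, 0.083], [-0.001, -1.0, -0.002]] [-0.50333426 -0.77013296 -1.42097373] [ 0.04896921  0.04433011 -0.03225669] 0.3664524358748627
```

View pics/c4.png

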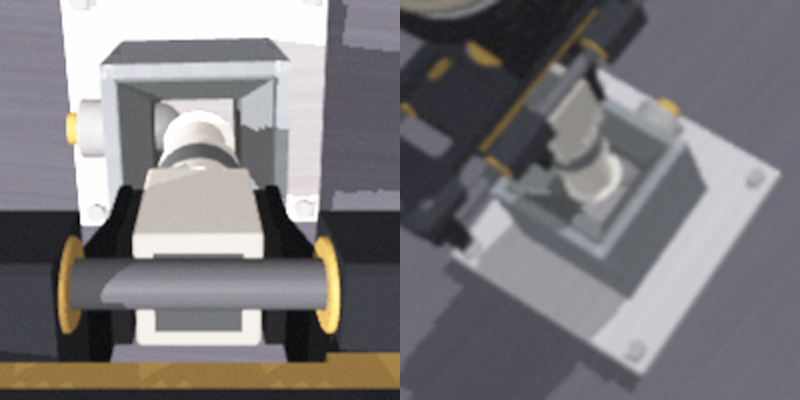

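The foot is inside the well, roughly centred with no contact force, just above the ball. I'll push down in steps and watch the force.

Request:
send_rows --plan '[{"offset":[0,0.004,0],"roll":0},{"offset":[0,0.008,0],"roll":0},{"offset":[0,0.012,0],"roll":0},{"offset":[0,0.016,0],"roll":0}]'

```text
clock: 8.0
eef_pos: [0.5051, -0.2691, 0.1374]
ee_rot: [-0.52, 0.521, -0.477, 0.481]
contact_force: [0.3, -5.6, 4.6]
width: 0.364
```

Request:
send_rows --plan '[{"offset":[0,0.004,0],"roll":0},{"offset":[0,0.008,0],"roll":0},{"offset":[0,0.01,0],"roll":0}]'

```text
clock: 8.3
eef_pos: [0.5062, -0.2694, 0.1282]
ee_rot: [0.52, -0.52, 0.477, -0.482]
contact_force: [1.4, -3.6, 5.1]
width: 0.368
```

Request:
send_rows --plan '[{"offset":[0,0.004,0],"roll":0},{"offset":[0,0.008,0],"roll":0},{"offset":[0,0.012,0],"roll":0},{"offset":[0,0.015,0],"roll":0}]'

```text
clock: 8.7
eef_pos: [0.5053, -0.2694, 0.1123]
ee_rot: [-0.52, 0.52, -0.477, 0.481]
contact_force: [1.1, -5.3, 2.7]
width: 0.365
```

Request:
send_rows --plan '[{"offset":[0,0.003,0],"roll":0},{"offset":[0,0.006,0],"roll":0},{"offset":[0,0.008,0],"roll":0},{"offset":[0,0.008,0],"roll":0}]'

```text
clock: 9.1
eef_pos: [0.5055, -0.2695, 0.1059]
ee_rot: [-0.52, 0.52, -0.477, 0.481]
contact_force: [-1.4, -4.4, 12.4]
width: 0.367
```

Upward force rises to 12 N at TCP z 0.106, which is the predicted home height. I'll press slightly more to confirm it's on the floor.

Request:
send_rows --plan '[{"offset":[0,0.002,0],"roll":0},{"offset":[0,0.002,0],"roll":0},{"offset":[0,0.002,0],"roll":0}]'

```text
clock: 9.4
eef_pos: [0.506, -0.2696, 0.1057]
ee_rot: [-0.52, 0.52, -0.477, 0.481]
contact_force: [-4.9, -3.9, 22.9]
width: 0.366
```

```bash
python3 - <<'E'
from h import *
from bench import sensors,get_image
import cv2
w=get_image("wrist");s=sensors.state();print(s["clock"],s["eef_pos"],rot(s["ee_rot"]).round(3).tolist(),s["contact_force"],s["ft_torque"],s["width"])
t=get_image("top")
a=cv2.resize(w[130:330,160:360,::-1],(400,400),interpolation=cv2.INTER_CUBIC)
b=cv2.resize(get_image("scene")[220:340,85:205,::-1],(400,400),interpolation=cv2.INTER_CUBIC)
cv2.imwrite("pics/c5.png",np.hstack([a,b]))
E
```

```text
9.45 [ 0.50596832 -0.26957719  0.10573874] [[0.082, 0.004, 0.997], [-0.997, -0.005, 0.082], [0.005, -1.0, 0.004]] [-4.20346447 -2.58607341 22.60201319] [-0.83195192  1.21617758  0.03741575] 0.3656617983130125
```

View pics/c5.png

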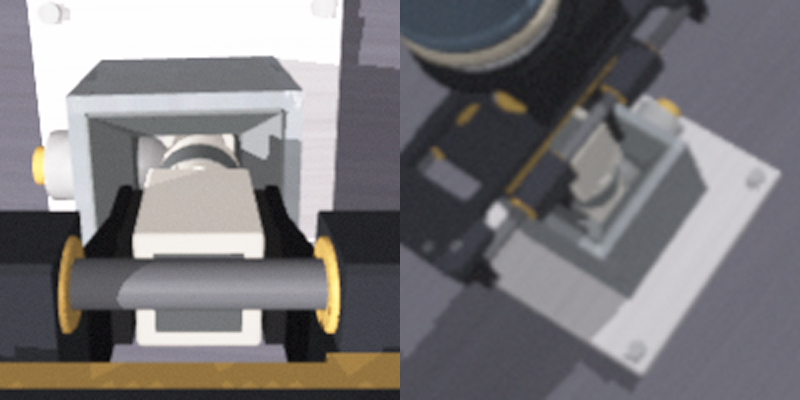

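It's firm: the extra press raised the force from 12 to 23 N with z unchanged at 0.1057, and the head hasn't shifted in the jaws. I'll ease the press, then release.

Request:
send_rows --plan '[{"offset":[0,-0.0025,0],"roll":0},{"offset":[0,-0.0025,0],"roll":0}]'

```text
clock: 9.75
eef_pos: [0.5057, -0.2695, 0.1058]
ee_rot: [-0.52, 0.52, -0.477, 0.481]
contact_force: [0.7, -5.0, 7.8]
width: 0.363
```

Request:
send_rows --plan '[{"offset":[0,0,0],"roll":0},{"offset":[0,0,0],"roll":0},{"offset":[0,0,0],"roll":0},{"offset":[0,0,0],"roll":0},{"offset":[0,0,0],"roll":0}]' --hand 0.07

```text
clock: 10.25
eef_pos: [0.5039, -0.2662, 0.1035]
ee_rot: [-0.52, 0.52, -0.479, 0.478]
contact_force: [0.2, -0.3, -1.0]
width: 0.731
```

```bash
python3 - <<'E'
from h import *
from bench import sensors,get_image
import cv2
w=get_image("wrist");s=sensors.state();print(s["clock"],s["eef_pos"],s["contact_force"],s["width"])
cv2.imwrite("pics/c6.png",cv2.resize(w[130:330,130:390,::-1],(780,600),interpolation=cv2.INTER_CUBIC))
E
```

```text
10.3 [ 0.50394941 -0.26637695  0.10368863] [-0.76722592  0.88129354 -0.31480335] 0.7592539883828802
```

View pics/c6.png

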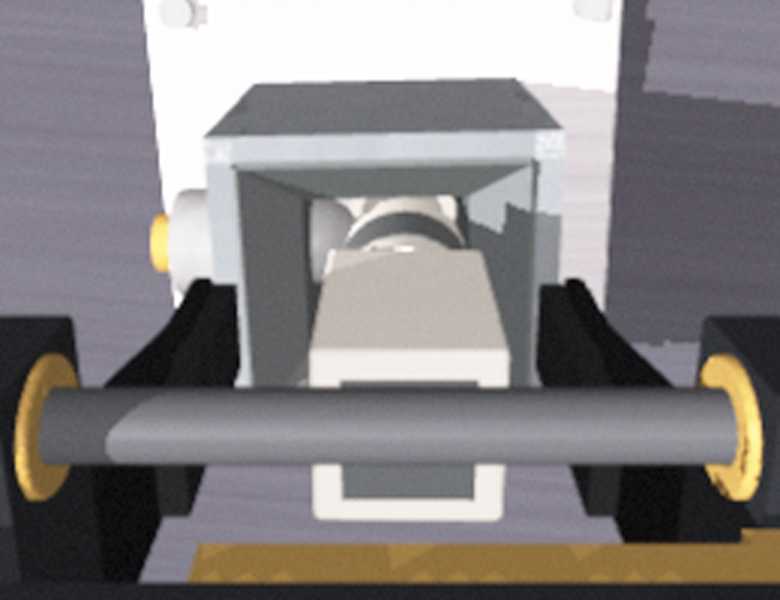

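The head, spanning columns 310–508, is free of both fingers and stands upright, and the ball sits out into the waist at about (330,235). I'll back straight up and do a final check.

Request:
send_rows --plan '[{"offset":[0,-0.01,0],"roll":0},{"offset":[0,-0.035,0],"roll":0},{"offset":[0,-0.07,0],"roll":0},{"offset":[0,-0.11,0],"roll":0},{"offset":[0,-0.15,0],"roll":0}]'

```text
clock: 10.8
eef_pos: [0.504, -0.2666, 0.2562]
ee_rot: [0.52, -0.52, 0.479, -0.479]
contact_force: [0.4, -0.0, 0.3]
width: 0.805
```

Request:
send_rows --plan '[{"offset":[0,0,-0.03],"roll":0},{"offset":[0,0,-0.06],"roll":0},{"offset":[0,0,-0.06],"roll":0},{"offset":[0,0,-0.06],"roll":0}]'

```text
clock: 11.2
eef_pos: [0.4443, -0.272, 0.255]
ee_rot: [0.52, -0.52, 0.478, -0.48]
contact_force: [0.3, 0.2, 0.2]
width: 0.803
```

```bash
python3 - <<'E'
from h import *
from bench import sensors,get_image
import cv2
w=get_image("wrist");m=camera_model("wrist");s=sensors.state();print(s["clock"],s["eef_pos"],s["contact_force"],s["width"],m)
sc=get_image("scene")[150:350,70:350,::-1]
a=cv2.resize(w[:,:,::-1],(400,300));b=cv2.resize(get_image("scene")[230:320,90:210,::-1],(400,300),interpolation=cv2.INTER_CUBIC)
t=get_image("top")
c=cv2.resize(t[:,:,::-1],(400,300));d=cv2.resize(w[60:210,160:360,::-1],(400,300),interpolation=cv2.INTER_CUBIC)
cv2.imwrite("pics/c7.png",np.vstack([np.hstack([a,b]),np.hstack([c,d])]))
E
```

```text
11.25 [ 0.44501648 -0.27171602  0.25474487] [0.33818082 0.25779917 0.83678751] 0.8067495835531933 {'K': array([[277.91839036,   0.        , 258.92436636],
       [  0.        , 277.91839036, 192.98896234],
       [  0.        ,   0.        ,   1.        ]]), 'origin': array([ 0.52375455, -0.26538271,  0.40893619]), 'orientation': array([ 0.10646451,  0.72847712, -0.66960817, -0.09803724])}
```

View pics/c7.png

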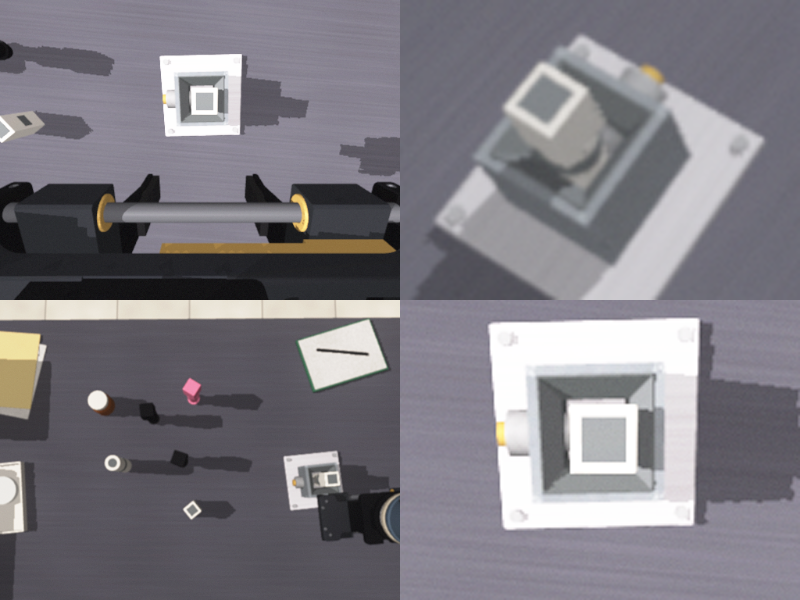

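```bash
python3 - <<'E'
from h import *
from bench import ticket
m=camera_model("wrist");f=lambda p:((p[0]-400+.5)/2-.5+160,(p[1]-300+.5)/2-.5+60)
S=camera_model("scene");g=lambda p:((p[0]-400+.5)/(10/3)-.5+90,(p[1]+.5)/(10/3)-.5+230)
print(*square([ray(m,f(p),.14) for p in[(568,404),(637,404),(637,473),(570,473)]],.032))
print(*square([ray(m,f(p),.084) for p in[(527,365),(664,363),(664,499),(531,502)]],.078))
print("scene head",*square([ray(S,g(p),.14) for p in[(542,62),(589,93),(550,139),(503,106)]],.032))
E
```

```text
[ 0.5067 -0.2686] 5.4 [0.032  0.0318 0.0321 0.0318]
[ 0.5052 -0.2654] 5.8 [0.0752 0.0752 0.0782 0.0759]
scene head [ 0.5068 -0.271 ] 2.5 [0.0325 0.0305 0.0327 0.03  ]
```

```bash
python3 -c "
from bench import ticket;print(ticket.job_done())"
```

```text
the job is handed in; nothing more can be done
None
```

The white waisted cartridge is in the dock, pushed past the ball onto the well floor and released. I handed the job in at about 11.3 s; it reported no verdict.

- **Fully home:** Pressing further raised the force from 12 to 23 N while the TCP height stayed at about 0.106 m. That is the height I calculated for the cartridge standing on the floor.
- **Position after release:** The head measures about 3.5 mm from the rim centre in the wrist camera, pushed to −y away from the ball. The scene camera puts it at about 6 mm. Both are under the 10 mm limit, and they disagree by about 2.4 mm, in line with the calibration accuracy of about 2 mm.
- **Upright:** The head's apparent size and position fit an upright cartridge at home height. The ball looks to be sitting in the waist.
- **Bystanders and arm:** The short and round cartridges look unmoved in the top view. The gripper is clear of everything, with contact force near zero.

One thing went wrong: my first three move calls were refused for a missing `roll` key and moved nothing. I planned the rest from the measured pose.

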